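# Tap the test gauge and record its reading

### The arm

A 6-joint arm with a two-finger parallel gripper is mounted at the origin on the work surface. World frame = base frame: x ahead of the robot, y to its left, z up, the work surface at z = 0. Lengths are in m, angles in degrees, forces in N, time in s.
With the tool pointing down it reaches from about 0.3 to 0.75 m from the base axis. Payload 8.5 kg.
Tool frame: the origin (TCP) lies at the very end of the fingers, on their centre line; the grasp point (between the pads) lies 19 mm behind it; z points along the fingers, y is the line along which they close (so a half turn about z gives the same grasp; the last joint's range is limited). The gripper opens to 85 mm and grips with 20 to 120 N. Pads are 22 mm wide; open, the fingers measure 114 mm over their backs; the gripper's body (76 mm by 85 mm) begins 54 mm behind the grasp point. The pads swing forward as they close: fully open they stand 13 mm farther back than shut.
Start: joints at [61.92, 21.807, 74.336, -0, 83.858, -12.336], TCP at [0.149, 0.529, 0.193] pointing down, gripper open.
Joint ranges: [-178.18, 178.18], [-50.72, 133.34], [12.68, 142.11], [-81.47, 261.47], [9.98, 163.14], [-165.26, 165.26]. Speed limits (degrees/s): [136.94, 136.94, 180, 180, 180, 180].

### API

Orientations are given as a 3x3 rotation matrix whose columns are the frame's x, y, z axes.
In Python, from rig import env, imaging gives the robot as it stands. The module is installed in compiled form; this text tells all that it offers.
- The arm moves only by the tool arm_command, never from a script. Its arguments are lists of equal length, an entry for each row: "turn": the turn, a rotation vector about the tool's x, y, z in units of 5 degrees (1.0 is 5 degrees), a list of three; "xyz": the shift along the tool's x, y, z in units of 50 mm (1.0 is 50 mm), a list of three; "claw": the finger opening in mm, from 0 to 85.4. A call has 1 to 12 rows; each row shifts and turns the commanded pose from where the row before left it, along the tool's axes as they then stand; what a row does not reach is not made up. A row lasts 1/10 s, in which the tool goes at most 50 mm and 8.59 degrees, less where a joint would pass 70% of its speed; a pose out of reach is approached as far as the arm can. A call is refused whole if a number of a shift passes 1 or a number of a turn 1, either way. A call with a gripper value outside its range is refused whole. The fingers move at their own pace and stop on an object; "squeeze" is the grip in N (left out, the last holds). Time passes only in rows, so rows that do not move let the fingers close. It gives the time, the measured TCP pose, the force, the opening and the grip force at its end, in the units of the state.
- env.observe(): the state, without advancing time (a new reading comes with each control period).
- imaging.get_image(name): name is "scene" or "top" or "wrist"; returns (picture, depth): 480x640x3 uint8, blue, green, red; 480x640 float32, m along the optical axis (not along the pixel's ray), 0 where there is no reading.
- imaging.camera_info(name): a dict with "camera_matrix" (3x3 intrinsics, pixels), "k1" (the pictures are not rectified: a ray, as slopes to the right and down, at radius r is drawn at 1 + k1 r^2 times it, then the intrinsics apply), "rvec" (rotation vector, rad) and "tvec" (3), from world to camera coordinates, as OpenCV has them. Camera axes: x right, y down, z forward; pixel columns grow to the right and rows downward; lengths in m; the calibration is good to about 2 mm. A picture is of the moment at which its call begins: read the wrist's pose just before it. camera_info takes no time and is no camera call; for the wrist camera it gives the pose at the moment of the call.
- env.close_job(): hands the job in; it is judged then, once.
The state is a dict: "time_s": time; "q": joint angles; "qvel": joint speeds; "joint_efforts": joint torques, N m; "position": TCP position; "tool_rot": TCP orientation; "ft_force": force on the tool from outside, world axes, zero at the start; "wrist_torque": the same for the moment, N m; "grip_width": finger opening in m; "gripper_force": force on a finger pad.
Only numpy, scipy, OpenCV 4.12 (cv2) and the standard library are available. Lean on these libraries where they do the work, as an engineer would, in place of code of your own. Each camera call takes 0.05 s, during which the arm holds its last target. There are 200 camera calls.

### The job

Lightly tap the glass of the blue-rimmed pressure gauge with the fingertips to free its pointer, then press the green key of the grey recorder box to store the reading, and withdraw clear of everything. Do not touch the black and yellow gauges or press the white and red keys, leave the adapter, the weight and the spanner where they are, and do not lift or shove the recorder.

Things in the scene. Friction and masses are not known exactly. Their poses are not given: they have to be found in the camera images.
- comparator: Fixed aluminium base plate 150 x 380 mm, its top 30 mm above the table, carrying three face-up gauges in a row along its own y axis, 125 mm apart, in any order. Two black star valves (62 mm high) stand between the gauges near its -x edge; a screw press with a spoked handle (up to 95 mm high) sticks out to 320 mm at its +y end. Origin: centre of its underside.
- blue_glass_centre (a point): Centre of the top of the blue-rimmed gauge's glass, 96 mm above the table; the gauge to be tapped. z points up. White dial under the glass. The head is 104 mm across its rim.
- gauge_blue: The blue-rimmed gauge: its glass is flat and round, 86 mm across, and stands 4 mm above the blue rim. Origin on its axis, 30 mm above the table, 66 mm below its glass top.
- blue_head (a joint): How far the blue gauge's head has sunk on its soft spring mount, m: 0 at rest, 0.010 at the stop. It begins to yield at 1.5 N and takes 6 N to reach the stop; it springs back when released.
- gauge_black: Gauge with a black rim (dark all over, white dial), same size and height as the blue one; must not be touched. Origin on its axis, 30 mm above the table, 66 mm below its glass top.
- gauge_yellow: Gauge with a yellow rim, same size and height as the blue one; must not be touched. Origin on its axis, 30 mm above the table, 66 mm below its glass top.
- black_head (a joint): As blue_head, for the black gauge; stays at 0.
- yellow_head (a joint): As blue_head, for the yellow gauge; stays at 0.
- recorder: Loose grey recorder box on rubber feet, 85 (x) x 180 (y) x 35 (z) mm, about 0.9 kg, with a dark green display strip on top along its +x edge and three round keys in a row along its y axis. Origin: centre of its underside, on the table.
- green_key_top (a point): Centre of the top of the green key (middle of the row), about 58 mm above the table. Keys are 26 mm across, in round black housings 42 mm across and 12 mm high, 55 mm apart along the recorder's y axis; z points up.
- green_key (a joint): How far the green key is pressed, m: 0 up, 0.007 at the stop; it stores the reading once it is more than halfway down, needs 4 N for full travel and springs back.
- white_key (a joint): How far the white key (recorder's +y side of the green one) is pressed, m.
- red_key (a joint): How far the red key (recorder's -y side of the green one) is pressed, m.
- adapter: Loose brass pipe adapter, upright, 32 mm across, 50 mm high. Origin: centre of its underside.
- weight: Loose steel calibration weight with a knob, 64 mm across, 40 mm high, 0.5 kg. Origin: centre of its underside.
- spanner: Loose steel spanner, 160 mm long, lying along its x axis beyond the comparator. Origin: centre of its underside.
Not all that is in view belongs to the job. Of the things that look like the recorder, take the one that is farthest to the robot's right at the start.

How it is judged:
By the outcome, as a careful person would: the job done as asked, in the order asked, and still so for the second after the job is handed in, with the robot touching nothing.
It also fails if it takes over 48 s, if anything falls off the work surface, if the arm or the gripper's body presses on something with over 40 N, if the wrist force passes 120 N, or if a joint passes its speed limit or range.

## Working session

There is one attempt and no reset: what is moved stays moved. The work goes in short steps, Python scripts to look and compute and a tool call to move; the robot and the scene stay as the last step left them, time stands still between calls to the robot, and variables do not carry over. Pictures are saved under pics/ and viewed, at most 10 in all, crops included, and the job is handed in when it is done.

Besides the shell and the picture viewer there is one more tool, called after "Emit:" by a JSON object that holds its "name" and its "arguments". arm_command: Moves the arm, as the interface text tells. Its arguments: {"type":"object","properties":{"turn":{"type":"array"},"xyz":{"type":"array"},"claw":{"type":"array"},"squeeze":{"type":"number"}},"required":["turn","xyz","claw"]}

```bash
mkdir -p pics
cat > h.py <<'E'
import numpy as np, cv2
from rig import env, imaging
def grab(n):
    i=imaging.camera_info(n); p,d=imaging.get_image(n); return p,d,i
def cast(i,u,v,z):
    K=np.array(i["camera_matrix"],float);R=cv2.Rodrigues(np.array(i["rvec"],float))[0];t=np.array(i["tvec"],float).ravel()
    a=np.array([(u-K[0,2])/K[0,0],(v-K[1,2])/K[1,1]]);s=a.copy()
    for _ in range(20): s=a/(1+i["k1"]*(s@s))
    r=R.T@np.array([s[0],s[1],1]);o=-R.T@t
    return o+r*(z-o[2])/r[2]
E
python3 - <<'E'
from h import *
a=grab("scene")[0];b=grab("top")[0]
cv2.imwrite("pics/a.png",a);cv2.imwrite("pics/b.png",b)
s=env.observe();print(s["time_s"],s["tool_rot"],s["grip_width"],s["position"])
E
```

```text
0.1 [[-9.62487830e-01  2.71324259e-01 -5.68157657e-04]
 [ 2.71324744e-01  9.62487214e-01 -1.11628536e-03]
 [ 2.43969181e-04 -1.22856631e-03 -9.99999216e-01]] 0.08510566267161727 [0.14910335 0.52909458 0.19278837]
```

View pics/a.png

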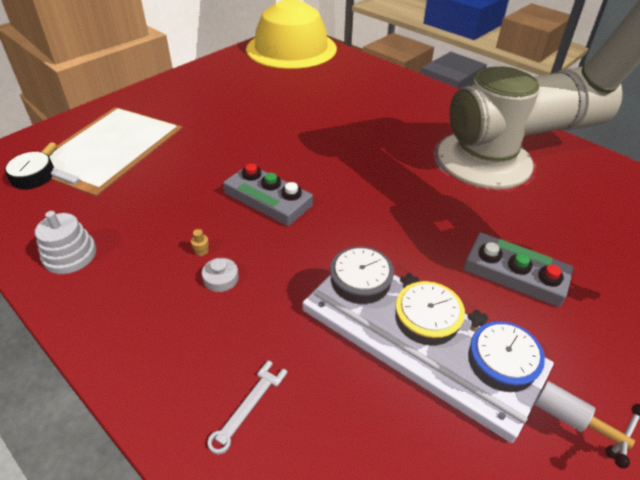

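View pics/b.png

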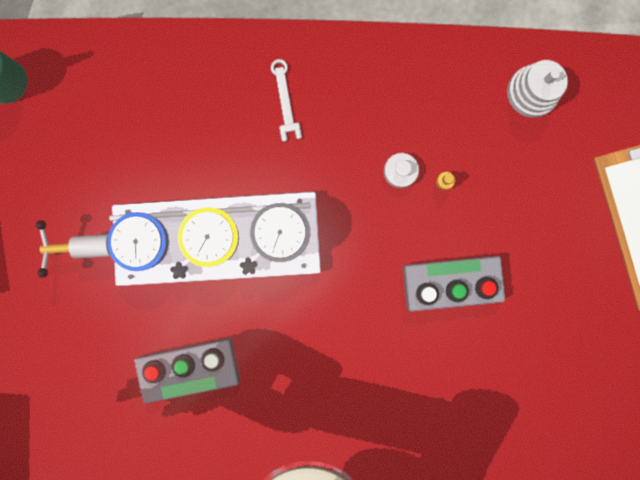

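Top view: the blue-rimmed gauge is at (136,241), yellow at (207,237) and black at (280,232). There are two recorder look-alikes with green keys, at (181,367) and (458,290) (scene: (520,262) and (268,190)). The one farthest right is (458,290), with white at (428,293) and red at (488,288). Next I'll measure them and check the choice in a crop.

Run:
```python
from h import *
def blob(p,lo,hi,u,v,w):
    h=cv2.cvtColor(p,cv2.COLOR_BGR2HSV);m=cv2.inRange(h,lo,hi);k=np.zeros_like(m);cv2.circle(k,(u,v),w,255,-1);m&=k
    c=max(cv2.findContours(m,0,2)[0],key=cv2.contourArea);(x,y),r=cv2.minEnclosingCircle(c)
    if len(c)>5:(x,y)=cv2.fitEllipse(cv2.convexHull(c))[0]
    return x,y,r
B=((105,120,60),(130,255,255));G=((45,120,40),(80,255,255))
for n,bu,gr in(("top",(136,241),(458,290)),("scene",(507,353),(271,180))):
    p,d,i=grab(n)
    x,y,r=blob(p,*B,*bu,45);print(n,"blue",x,y,r,cast(i,x,y,.092))
    x,y,r=blob(p,*G,*gr,13);print(n,"green",x,y,r,cast(i,x,y,.056))
    if n=="top":
        for k,u,v,z in(("white",428,293,.058),("red",488,288,.058),("valve1",179,270,.062),("valve2",248,267,.062),("weight",402,168,.04),("yellow",207,237,.096),("decoy green",181,367,.058)):print(k,cast(i,u,v,z).round(3))
        t=cv2.resize(p[240:330,390:520],None,fx=4,fy=4);t2=cv2.resize(p[190:290,90:220],(520,360));cv2.imwrite("pics/c.png",np.hstack([t[:360],t2])[:, :1040][:, ::1] if 0 else cv2.resize(np.hstack([t,t2]),(800,277)))
print(env.observe()["time_s"])
```

```text
top blue 136.48143005371094 241.11004638671875 29.351072311401367 [0.52580251 0.30764242 0.092     ]
top green 458.6962890625 290.8790283203125 7.021487712860107 [ 0.45103961 -0.2611265   0.056     ]
white [ 0.446 -0.205  0.058]
red [ 0.457 -0.314  0.058]
valve1 [0.477 0.239 0.062]
valve2 [0.486 0.116 0.062]
weight [ 0.673 -0.158  0.04 ]
yellow [0.536 0.184 0.096]
decoy green [0.305 0.232 0.058]
scene blue 507.32427978515625 352.6961669921875 38.07896423339844 [0.53187152 0.30967562 0.092     ]
scene green 270.6349182128906 177.64004516601562 5.551001071929932 [ 0.45588119 -0.25738648  0.056     ]
0.2
```

View pics/c.png

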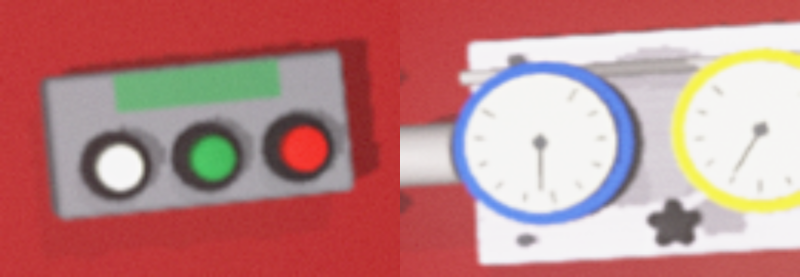

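The crop confirms both: white, green and red keys from left to right with the display strip on the far (+x) side, and the blue gauge's glass clear. I take blue ≈ (0.528, 0.308) and green ≈ (0.453, -0.259). Now I'll move above the blue gauge and close the fingers on the way.

Emit:
{"name": "arm_command", "arguments": {"turn": [[0,0,0],[0,0,0],[0,0,0],[0,0,0],[0,0,0],[0,0,0],[0,0,0],[0,0,0],[0,0,0],[0,0,0],[0,0,0],[0,0,0]], "xyz": [[-0.4,-0.1,0],[-0.8,-0.2,0],[-0.8,-0.2,0],[-0.8,-0.2,0],[-0.8,-0.2,0],[-0.8,-0.2,0],[-0.8,-0.2,0],[-0.8,-0.2,0],[-0.8,-0.2,0],[-0.8,-0.2,0],[-0.6,-0.2,0],[-0.3,-0.1,0]], "claw": [0,0,0,0,0,0,0,0,0,0,0,0], "squeeze": 20}}

```text
time_s: 1.4
position: [0.5302, 0.3065, 0.1927]
tool_rot: [[-0.962, 0.274, -0.001], [0.274, 0.962, -0.001], [0.0, -0.001, -1.0]]
ft_force: [0.2, -0.8, -0.7]
grip_width: -0.0001
gripper_force: 0.0
```

Run:
```python
from h import *
p,d,i=grab("wrist");cv2.imwrite("pics/d.png",p)
h=cv2.cvtColor(p,cv2.COLOR_BGR2HSV);m=cv2.inRange(h,(105,120,60),(130,255,255))
c=max(cv2.findContours(m,0,2)[0],key=cv2.contourArea);e=cv2.fitEllipse(cv2.convexHull(c));print(e,cast(i,*e[0],.092),cv2.boundingRect(c))
s=env.observe();print(s["time_s"],s["position"],s["tool_rot"],s["ft_force"],s["grip_width"])
```

```text
((322.1856994628906, 222.47268676757812), (133.34481811523438, 137.86778259277344), 93.7686538696289) [0.52443028 0.30690138 0.092     ] (254, 156, 137, 134)
1.45 [0.53101922 0.3058964  0.1925855 ] [[-9.61670171e-01  2.74208790e-01 -1.47924094e-04]
 [ 2.74208823e-01  9.61669887e-01 -7.40905296e-04]
 [-6.09085976e-05 -7.53068614e-04 -9.99999715e-01]] [ 0.96372625 -1.66886582 -0.53250324] 6.787481030779511e-05
```

View pics/d.png

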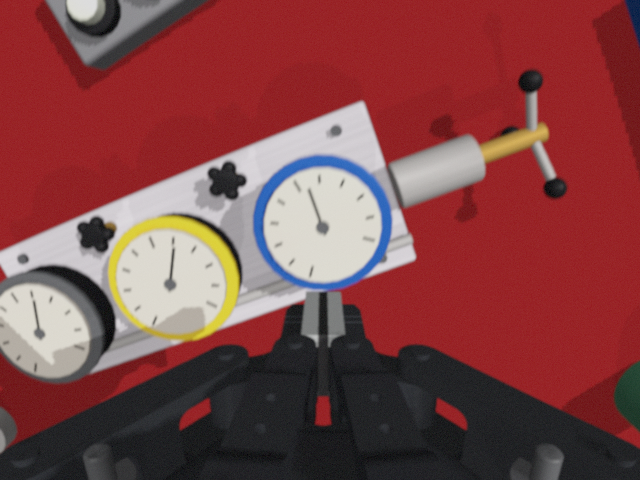

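Wrist view: the blue gauge is at (322,222), and the closed fingertips are aimed at it, with the TCP within about 5 mm of the glass centre. Going down.

Emit:
{"name": "arm_command", "arguments": {"turn": [[0,0,0],[0,0,0],[0,0,0],[0,0,0],[0,0,0],[0,0,0],[0,0,0],[0,0,0],[0,0,0],[0,0,0]], "xyz": [[0.1,0,0.2],[0,0,0.3],[0,0,0.4],[0,0,0.4],[0,0,0.3],[0,0,0.1],[0,0,0.04],[0,0,0.04],[0,0,0],[0,0,0]], "claw": [0,0,0,0,0,0,0,0,0,0]}}

```text
time_s: 2.45
position: [0.5237, 0.3097, 0.1049]
tool_rot: [[-0.962, 0.271, 0.001], [0.271, 0.962, 0.0], [-0.001, 0.001, -1.0]]
ft_force: [0.6, 0.1, 0.0]
grip_width: -0.0
gripper_force: 0.0
```

Emit:
{"name": "arm_command", "arguments": {"turn": [[0,0,0],[0,0,0],[0,0,0],[0,0,0],[0,0,0],[0,0,0]], "xyz": [[-0.04,0,0.06],[0,0,0.06],[0,0,0.04],[0,0,0.04],[0,0,0],[0,0,0]], "claw": [0,0,0,0,0,0]}}

```text
time_s: 3.05
position: [0.5256, 0.3089, 0.0943]
tool_rot: [[-0.962, 0.271, -0.0], [0.271, 0.962, -0.0], [0.0, -0.0, -1.0]]
ft_force: [0.2, -0.5, 0.5]
grip_width: 0.0001
gripper_force: 0.0
```

Emit:
{"name": "arm_command", "arguments": {"turn": [[0,0,0],[0,0,0],[0,0,0],[0,0,0]], "xyz": [[0,0,0.03],[0,0,0],[0,0,0],[0,0,0]], "claw": [0,0,0,0]}}

```text
time_s: 3.45
position: [0.5256, 0.309, 0.0929]
tool_rot: [[-0.962, 0.271, 0.0], [0.271, 0.962, 0.0], [-0.0, 0.0, -1.0]]
ft_force: [0.3, -0.6, 0.7]
grip_width: -0.0003
gripper_force: 0.0
```

Run:
```python
from h import *
s=env.observe();print(s["time_s"],s["position"],s["ft_force"],s["wrist_torque"])
```

```text
3.45 [0.52558434 0.30897716 0.09288754] [ 0.27617316 -0.63081169  0.65872588] [ 0.05003688 -0.02604213  0.00091488]
```

Emit:
{"name": "arm_command", "arguments": {"turn": [[0,0,0],[0,0,0],[0,0,0],[0,0,0]], "xyz": [[0,0,0.03],[0,0,0],[0,0,0],[0,0,0]], "claw": [0,0,0,0]}}

```text
time_s: 3.85
position: [0.5256, 0.309, 0.0913]
tool_rot: [[-0.962, 0.271, 0.0], [0.271, 0.962, 0.0], [0.0, 0.0, -1.0]]
ft_force: [-0.0, -0.7, -0.3]
grip_width: -0.0001
gripper_force: 0.0
```

Run:
```python
from h import *
p,d,i=grab("scene");a=cv2.resize(p[260:420,400:600],(500,400),interpolation=cv2.INTER_CUBIC)
q,e,j=grab("wrist");b=cv2.resize(q[100:420,170:470],(300,320))
c=np.zeros((400,800,3),np.uint8);c[:,:500]=a;c[:320,500:]=b;cv2.imwrite("pics/e.png",c)
def pw(d,i,u,v):
    K=np.array(i["camera_matrix"]);R=cv2.Rodrigues(np.array(i["rvec"],float))[0];o=-R.T@np.array(i["tvec"],float).ravel()
    P=cast(i,u,v,0);z=(R@(P-o))[2];return o+(P-o)*d[v,u]/z
for n,dd,ii,pts in(("s",d,i,[(490,355),(525,365),(500,370)]),):
    for u,v in pts:print(n,u,v,pw(dd,ii,u,v).round(4))
s=env.observe();print(s["time_s"],s["position"],s["ft_force"])
```

```text
s 490 355 [0.555  0.2938 0.0959]
s 525 365 [0.5355 0.3378 0.0951]
s 500 370 [0.567  0.3158 0.0962]
3.95 [0.52554852 0.30897262 0.09134884] [-0.00974489 -0.21396765 -0.44307451]
```

View pics/e.png

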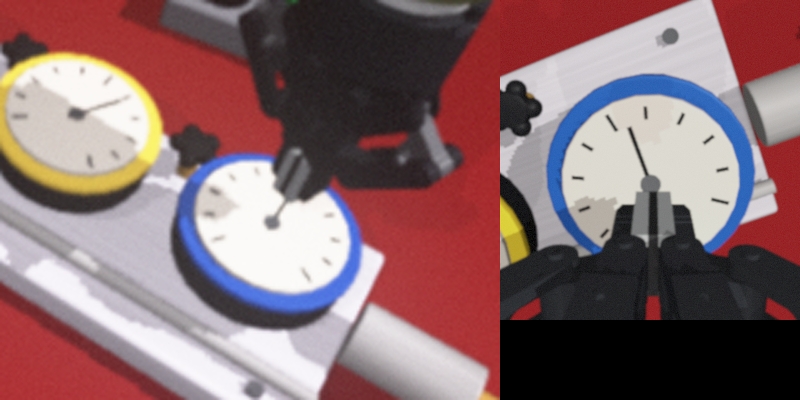

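The scene crop shows the fingertips at about (285,200), still just above the glass, and the head not visibly sunk. The force is also about zero, so I'll continue in small steps.

Emit:
{"name": "arm_command", "arguments": {"turn": [[0,0,0],[0,0,0],[0,0,0],[0,0,0]], "xyz": [[0,0,0.04],[0,0,0],[0,0,0],[0,0,0]], "claw": [0,0,0,0]}}

```text
time_s: 4.35
position: [0.5256, 0.309, 0.0893]
tool_rot: [[-0.962, 0.271, 0.0], [0.271, 0.962, -0.0], [-0.0, -0.0, -1.0]]
ft_force: [0.1, 0.1, -0.2]
grip_width: 0.0002
gripper_force: 0.0
```

Run:
```python
from h import *
p,d,i=grab("scene")
print(cast(i,513,340,.096),cast(i,513,340,.1),cast(i,513,340,.105))
s=env.observe();print(s["time_s"],s["position"],s["ft_force"],s["joint_efforts"])
```

```text
[0.51014394 0.30594223 0.096     ] [0.51344183 0.30634186 0.1       ] [0.51756419 0.30684139 0.105     ]
4.4 [0.52557218 0.30896294 0.08936249] [-0.31447516 -0.76499222 -0.03863278] [-1.06290849e-03 -5.26126063e+01 -2.10834897e+01 -3.56069741e-04
  4.49835161e-04 -2.21344487e-05]
```

Run:
```python
from h import *
def pw(d,i,u,v):
    R=cv2.Rodrigues(np.array(i["rvec"],float))[0];o=-R.T@np.array(i["tvec"],float).ravel()
    P=cast(i,u,v,0);z=(R@(P-o))[2];return (o+(P-o)*d[v,u]/z).round(4)
p,d,i=grab("scene");cv2.imwrite("pics/f.png",cv2.resize(p[310:370,480:540],(600,600),interpolation=cv2.INTER_CUBIC))
for u,v in((515,325),(515,330),(513,333),(513,336),(512,339),(510,342),(509,345)):print("s",u,v,pw(d,i,u,v))
p,d,i=grab("wrist")
for v in(285,290,293,296,300,310):print("w",v,pw(d,i,312,v),pw(d,i,330,v))
```

```text
s 515 325 [0.5361 0.3027 0.1558]
s 515 330 [0.5373 0.3057 0.1486]
s 513 333 [0.5365 0.3051 0.1403]
s 513 336 [0.538  0.307  0.1368]
s 512 339 [0.5374 0.3075 0.1298]
s 510 342 [0.5149 0.3042 0.0944]
s 509 345 [0.5218 0.3057 0.096 ]
w 285 [0.4595 0.3271 0.2693] [0.5271 0.3115 0.0956]
w 290 [0.527  0.3027 0.0962] [0.5294 0.3109 0.0961]
w 293 [0.5141 0.3074 0.1324] [0.5158 0.314  0.1327]
w 296 [0.5143 0.3074 0.1348] [0.5162 0.3138 0.1345]
w 300 [0.514  0.3076 0.1391] [0.5157 0.3139 0.1392]
w 310 [0.5139 0.3079 0.1478] [0.5159 0.3137 0.1469]
```

View pics/f.png

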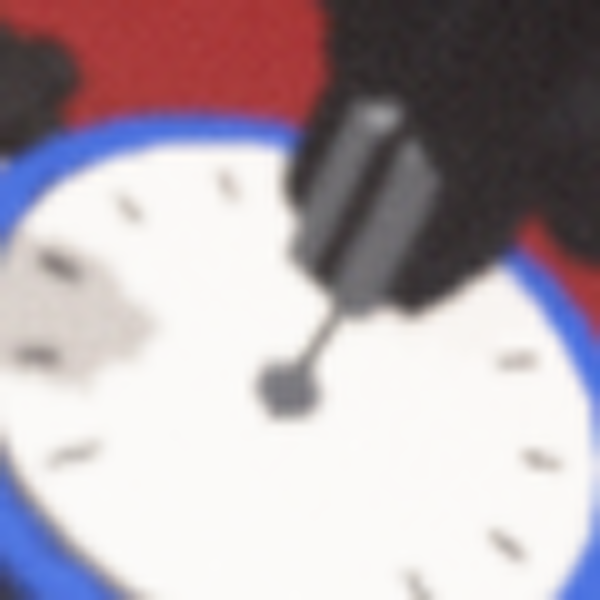

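The crop and both depth images put the real fingertips at z ≈ 0.13 while the TCP reads 0.089. The fingertips therefore sit about 40 mm short of the reported TCP and are still about 33 mm above the glass. I'll trust the images and the force reading, and go down 22 mm before checking again.

Emit:
{"name": "arm_command", "arguments": {"turn": [[0,0,0],[0,0,0],[0,0,0],[0,0,0],[0,0,0]], "xyz": [[0,0,0.12],[0,0,0.14],[0,0,0.12],[0,0,0.06],[0,0,0]], "claw": [0,0,0,0,0]}}

```text
time_s: 5.0
position: [0.5253, 0.3089, 0.0666]
tool_rot: [[-0.962, 0.271, -0.001], [0.271, 0.962, -0.0], [0.001, -0.001, -1.0]]
ft_force: [0.2, 0.2, 1.6]
grip_width: -0.0001
gripper_force: 0.0
```

```bash
cat >> h.py <<'E'
def pw(d,i,u,v):
    R=cv2.Rodrigues(np.array(i["rvec"],float))[0];o=-R.T@np.array(i["tvec"],float).ravel()
    P=cast(i,u,v,0);z=(R@(P-o))[2];return (o+(P-o)*d[v,u]/z).round(4)
E
python3 - <<'E'
from h import *
p,d,i=grab("scene")
for v in range(335,356,2):
    u=513-(v-335)//6; print("s",u,v,pw(d,i,u,v))
p,d,i=grab("wrist")
for v in(286,288,290,292,294,296):print("w",v,pw(d,i,312,v),pw(d,i,330,v))
s=env.observe();print(s["time_s"],s["position"],s["ft_force"])
E
```

```text
s 513 335 [0.538  0.3064 0.1386]
s 513 337 [0.5371 0.3075 0.134 ]
s 513 339 [0.5376 0.3087 0.1311]
s 512 341 [0.5367 0.3086 0.1252]
s 512 343 [0.5378 0.3099 0.1231]
s 512 345 [0.5378 0.3111 0.1194]
s 511 347 [0.5394 0.3114 0.1166]
s 511 349 [0.5383 0.3124 0.1115]
s 511 351 [0.5363 0.3134 0.1053]
s 510 353 [0.5314 0.3129 0.0941]
s 510 355 [0.5363 0.3147 0.0966]
w 286 [0.5168 0.3062 0.0955] [0.5185 0.3134 0.0964]
w 288 [0.5174 0.306  0.0962] [0.5199 0.3131 0.0948]
w 290 [0.5188 0.3056 0.0949] [0.5208 0.3128 0.0949]
w 292 [0.5138 0.3074 0.1096] [0.5156 0.314  0.1096]
w 294 [0.514  0.3074 0.1111] [0.5162 0.3138 0.1102]
w 296 [0.5138 0.3076 0.1136] [0.516  0.3139 0.1126]
5.1 [0.52563349 0.30898171 0.06738006] [-0.08471295  0.18309414  0.35871398]
```

Emit:
{"name": "arm_command", "arguments": {"turn": [[0,0,0],[0,0,0],[0,0,0],[0,0,0],[0,0,0]], "xyz": [[0,0,0.08],[0,0,0.08],[0,0,0.02],[0,0,0],[0,0,0]], "claw": [0,0,0,0,0]}}

```text
time_s: 5.6
position: [0.5256, 0.309, 0.0584]
tool_rot: [[-0.962, 0.271, 0.0], [0.271, 0.962, 0.0], [-0.0, 0.0, -1.0]]
ft_force: [-0.2, 0.6, 0.8]
grip_width: -0.0002
gripper_force: 0.0
```

Emit:
{"name": "arm_command", "arguments": {"turn": [[0,0,0],[0,0,0],[0,0,0]], "xyz": [[0,0,0.03],[0,0,0],[0,0,0]], "claw": [0,0,0]}}

```text
time_s: 5.9
position: [0.5257, 0.309, 0.057]
tool_rot: [[-0.962, 0.271, 0.001], [0.271, 0.962, 0.0], [-0.0, 0.0, -1.0]]
ft_force: [-0.3, 0.3, 1.8]
grip_width: 0.0002
gripper_force: 1.0
```

Emit:
{"name": "arm_command", "arguments": {"turn": [[0,0,0],[0,0,0],[0,0,0]], "xyz": [[0,0,0.02],[0,0,0],[0,0,0]], "claw": [0,0,0]}}

```text
time_s: 6.2
position: [0.5257, 0.309, 0.056]
tool_rot: [[-0.962, 0.271, 0.0], [0.271, 0.962, 0.0], [-0.0, 0.0, -1.0]]
ft_force: [0.3, -0.2, 2.6]
grip_width: -0.0001
gripper_force: 1.2
```

Contact: fingertip on the glass at 2.6 N (TCP 0.056). One more millimetre makes a definite light tap, then I lift off.

Emit:
{"name": "arm_command", "arguments": {"turn": [[0,0,0],[0,0,0],[0,0,0]], "xyz": [[0,0,0.02],[0,0,0],[0,0,0]], "claw": [0,0,0]}}

```text
time_s: 6.5
position: [0.5257, 0.309, 0.0549]
tool_rot: [[-0.962, 0.271, 0.0], [0.271, 0.962, 0.0], [-0.0, 0.0, -1.0]]
ft_force: [1.3, -0.4, 3.8]
grip_width: -0.0001
gripper_force: 1.5
```

Emit:
{"name": "arm_command", "arguments": {"turn": [[0,0,0],[0,0,0],[0,0,0],[0,0,0],[0,0,0],[0,0,0],[0,0,0],[0,0,0]], "xyz": [[0,0,-0.2],[0,0,-0.4],[0,0,-0.5],[0,0,-0.5],[0,0,-0.4],[0,0,-0.3],[0,0,-0.1],[0,0,0]], "claw": [0,0,0,0,0,0,0,0]}}

```text
time_s: 7.3
position: [0.5255, 0.309, 0.1753]
tool_rot: [[-0.962, 0.271, 0.0], [0.271, 0.962, 0.0], [-0.0, 0.0, -1.0]]
ft_force: [0.2, -0.2, 0.0]
grip_width: 0.0002
gripper_force: 0.0
```

Emit:
{"name": "arm_command", "arguments": {"turn": [[0,0,0],[0,0,0],[0,0,0],[0,0,0],[0,0,0],[0,0,0],[0,0,0],[0,0,0],[0,0,0],[0,0,0],[0,0,0],[0,0,0]], "xyz": [[-0.1,-0.4,0],[-0.1,-0.8,0],[-0.1,-0.9,0],[-0.1,-0.9,0],[-0.1,-0.9,0],[-0.1,-0.9,0],[-0.1,-0.9,0],[-0.1,-0.9,0],[-0.1,-0.9,0],[-0.1,-0.9,0],[-0.1,-0.9,0],[-0.1,-0.7,0]], "claw": [0,0,0,0,0,0,0,0,0,0,0,0]}}

```text
time_s: 8.5
position: [0.4464, -0.1905, 0.1739]
tool_rot: [[-0.962, 0.273, -0.002], [0.273, 0.962, 0.001], [0.002, 0.001, -1.0]]
ft_force: [1.1, -0.1, -0.7]
grip_width: 0.0
gripper_force: 0.0
```

Emit:
{"name": "arm_command", "arguments": {"turn": [[0,0,0],[0,0,0],[0,0,0],[0,0,0],[0,0,0]], "xyz": [[-0.2,-0.6,0],[-0.2,-0.5,0],[-0.1,-0.2,0],[0,0,0],[0,0,0]], "claw": [0,0,0,0,0]}}

```text
time_s: 9.0
position: [0.4539, -0.2567, 0.1744]
tool_rot: [[-0.963, 0.271, -0.001], [0.271, 0.963, 0.001], [0.001, 0.001, -1.0]]
ft_force: [-0.1, 0.2, 0.0]
grip_width: -0.0001
gripper_force: 0.0
```

Run:
```python
from h import *
p,d,i=grab("wrist");cv2.imwrite("pics/g.png",p)
h=cv2.cvtColor(p,cv2.COLOR_BGR2HSV);m=cv2.inRange(h,(45,120,40),(80,255,255))
for c in cv2.findContours(m,0,2)[0]:
    if cv2.contourArea(c)>80:(x,y),r=cv2.minEnclosingCircle(c);print(x,y,r,cv2.contourArea(c),cast(i,x,y,.058))
s=env.observe();print(s["time_s"],s["position"],s["tool_rot"],s["ft_force"])
```

```text
314.1343688964844 223.00363159179688 17.129966735839844 851.5 [ 0.45011017 -0.26318254  0.058     ]
9.05 [ 0.45393628 -0.25649965  0.1746059 ] [[-9.62771597e-01  2.70315502e-01 -6.17488580e-04]
 [ 2.70314941e-01  9.62771568e-01  8.60811052e-04]
 [ 8.27191020e-04  6.61848042e-04 -9.99999439e-01]] [-0.39095933 -0.10187715 -1.21158852]
```

View pics/g.png

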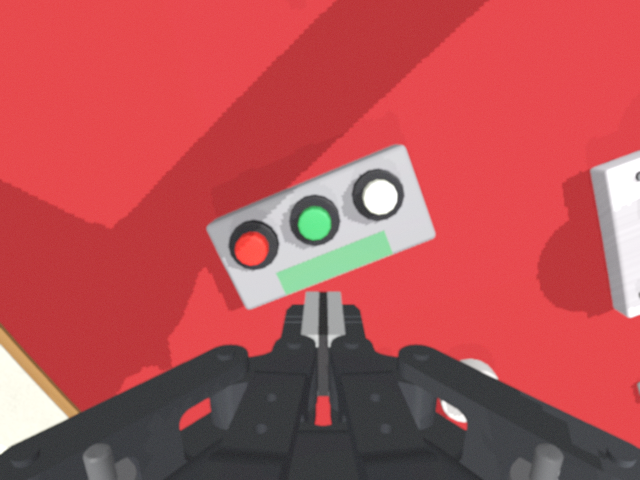

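Wrist view: green key at (314,223), red at (252,245), white at (379,195), with the weight to the lower right at (468,390). Green ≈ (0.452, -0.261). The tap showed a tip offset of 38.5 mm, so key contact should come at TCP z ≈ 0.0195.

Emit:
{"name": "arm_command", "arguments": {"turn": [[0,0,0],[0,0,0],[0,0,0],[0,0,0],[0,0,0],[0,0,0],[0,0,0],[0,0,0],[0,0,0],[0,0,0]], "xyz": [[0,-0.1,0.2],[0,0,0.4],[0,0,0.5],[0,0,0.5],[0,0,0.5],[0,0,0.4],[0,0,0.3],[0,0,0.1],[0,0,0],[0,0,0]], "claw": [0,0,0,0,0,0,0,0,0,0]}}

```text
time_s: 10.05
position: [0.453, -0.2628, 0.0304]
tool_rot: [[-0.963, 0.271, 0.001], [0.271, 0.963, -0.001], [-0.001, -0.0, -1.0]]
ft_force: [-0.8, 0.1, 0.0]
grip_width: -0.0003
gripper_force: 0.0
```

Run:
```python
from h import *
p,d,i=grab("wrist");cv2.imwrite("pics/i.png",p[120:400,140:500])
s=env.observe();print(s["time_s"],s["position"],s["ft_force"])
```

```text
10.1 [ 0.45304109 -0.26287991  0.03057591] [-0.19948088 -0.45669377 -0.67759528]
```

View pics/i.png

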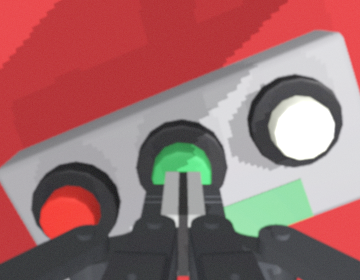

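The crop shows the fingertips (182,185) over the green key (180,165), with the red key (70,210) and white key (303,128) clear. Pressing in steps.

Emit:
{"name": "arm_command", "arguments": {"turn": [[0,0,0],[0,0,0],[0,0,0],[0,0,0]], "xyz": [[0,0,0.1],[0,0,0.1],[0,0,0.04],[0,0,0]], "claw": [0,0,0,0]}}

```text
time_s: 10.5
position: [0.4528, -0.2628, 0.0177]
tool_rot: [[-0.962, 0.271, 0.0], [0.271, 0.962, 0.0], [0.0, 0.0, -1.0]]
ft_force: [0.0, 0.4, 1.4]
grip_width: 0.0004
gripper_force: 1.0
```

Emit:
{"name": "arm_command", "arguments": {"turn": [[0,0,0],[0,0,0],[0,0,0]], "xyz": [[0,0,0.05],[0,0,0],[0,0,0]], "claw": [0,0,0]}}

```text
time_s: 10.8
position: [0.4528, -0.2628, 0.0155]
tool_rot: [[-0.962, 0.271, 0.0], [0.271, 0.962, -0.0], [-0.0, -0.0, -1.0]]
ft_force: [0.4, 0.3, 3.6]
grip_width: 0.0001
gripper_force: 1.4
```

Emit:
{"name": "arm_command", "arguments": {"turn": [[0,0,0],[0,0,0],[0,0,0]], "xyz": [[0,0,0.02],[0,0,0],[0,0,0]], "claw": [0,0,0]}}

```text
time_s: 11.1
position: [0.4528, -0.2628, 0.0144]
tool_rot: [[-0.962, 0.271, 0.0], [0.271, 0.962, -0.0], [-0.0, -0.0, -1.0]]
ft_force: [0.3, 0.0, 2.7]
grip_width: -0.0001
gripper_force: 1.6
```

Emit:
{"name": "arm_command", "arguments": {"turn": [[0,0,0],[0,0,0],[0,0,0]], "xyz": [[0,0,0.02],[0,0,0],[0,0,0]], "claw": [0,0,0]}}

```text
time_s: 11.4
position: [0.4527, -0.2628, 0.0133]
tool_rot: [[-0.962, 0.271, 0.0], [0.271, 0.962, -0.0], [-0.0, -0.0, -1.0]]
ft_force: [-0.1, 0.7, 3.5]
grip_width: 0.0004
gripper_force: 1.8
```

Emit:
{"name": "arm_command", "arguments": {"turn": [[0,0,0],[0,0,0],[0,0,0]], "xyz": [[0,0,0.02],[0,0,0],[0,0,0]], "claw": [0,0,0]}}

```text
time_s: 11.7
position: [0.4528, -0.2628, 0.0129]
tool_rot: [[-0.962, 0.271, 0.0], [0.271, 0.962, -0.001], [-0.001, -0.0, -1.0]]
ft_force: [-0.7, 0.6, 9.7]
grip_width: -0.0002
gripper_force: 5.1
```

The key is at its stop: 9.7 N and the motion has stalled. Withdrawing straight up.

Emit:
{"name": "arm_command", "arguments": {"turn": [[0,0,0],[0,0,0],[0,0,0],[0,0,0],[0,0,0],[0,0,0],[0,0,0],[0,0,0],[0,0,0],[0,0,0],[0,0,0]], "xyz": [[0,0,-0.1],[0,0,-0.3],[0,0,-0.5],[0,0,-0.6],[0,0,-0.6],[0,0,-0.6],[0,0,-0.5],[0,0,-0.3],[0,0,-0.1],[0,0,0],[0,0,0]], "claw": [0,0,0,0,0,0,0,0,0,0,0]}}

```text
time_s: 12.8
position: [0.4523, -0.2624, 0.1912]
tool_rot: [[-0.962, 0.271, -0.002], [0.271, 0.962, 0.001], [0.002, 0.001, -1.0]]
ft_force: [0.1, -0.1, 0.3]
grip_width: 0.0002
gripper_force: 0.0
```

Run:
```python
from h import *
p,d,i=grab("scene");cv2.imwrite("pics/j.png",p)
s=env.observe();print(s["time_s"],s["position"],s["ft_force"])
```

```text
12.85 [ 0.45230371 -0.26235396  0.19110955] [ 0.93158542  0.59020464 -0.01742447]
```

View pics/j.png

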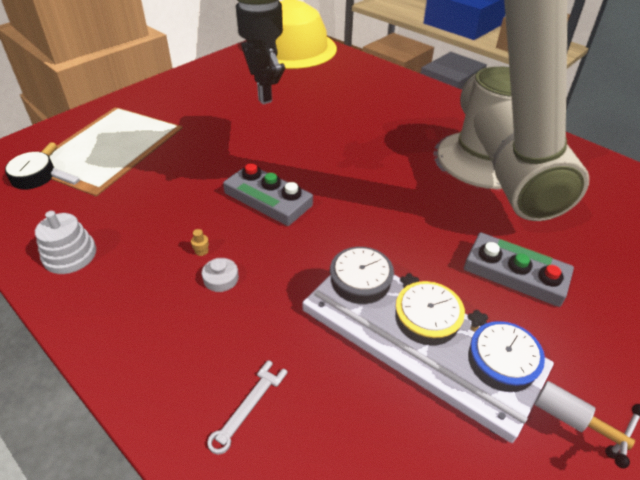

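The final scene view shows the gripper clear, at (265,95). The recorder (268,190), adapter (200,243), weight (220,275) and spanner (247,405) are where they started.

```bash
python3 -c "
from rig import env; print(env.close_job())"
```

```text
the job is handed in; nothing more can be done
None
```

I tapped the blue gauge's glass at about 3.8 N, then pressed the green key of the far-right recorder to its stop (9.7 N). The arm then withdrew clear with everything else visibly in place, and I handed the job in at about 12.9 s; it returned no verdict.

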